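# Fetch the ramekin from behind the condiments

## Robot

A 6-joint arm with a two-finger parallel gripper is mounted at the origin on the work surface. World frame = base frame: x ahead of the robot, y to its left, z up, the work surface at z = 0. Lengths are in m, angles in rad, forces in N, time in s.
With the tool pointing down it reaches from about 0.275 to 0.775 m from the base axis. Payload 14.6 kg.
Tool frame: the origin (TCP) lies between the finger pads; the fingertips stand 17 mm ahead of it and the grasp point (between the pads) lies 2 mm behind it; z points along the fingers, y is the direction in which the jaws open and shut (so a half turn about z gives the same grasp; the last joint's range is limited). The gripper opens to 85 mm and grips with 20 to 120 N. Pads are 22 mm wide; open, the fingers measure 114 mm over their backs; the gripper's body (76 mm by 85 mm) begins 54 mm behind the grasp point. The pads swing forward as they close: fully open they stand 13 mm farther back than shut.
Start: joints at [1.129, 0.263, -0.048, 1.259, 0, 1.415], TCP at [0.149, 0.504, 0.227] pointing down, gripper open.
Joint ranges: [-2.65, 2.65], [-0.89, 1.7], [-1.18, 1.37], [-2.13, 2.11], [-1.35, 1.29], [-3.14, 3.14]. Speed limits (rad/s): [1.89, 1.89, 2.57, 2.79, 3.14, 3.14].

## Interface

Orientations are given as a unit quaternion [x, y, z, w].
In Python, from station import bot, planner, vision gives the robot as it stands. Calls block until the motion is done:
- bot.reach(position, orientation): joint-space move of the TCP to a pose.
- bot.servo_line(position, frame=None, v=0.15): straight line of the TCP; frame=None keeps the orientation; v is the mean speed in m/s.
- bot.move_j(angles): joint-space move.
- bot.open_jaws() and bot.grasp(f_grip=None): open the fingers fully, or close them until they stop; f_grip is the grip in N (None keeps the last).
- bot.hold(seconds).
- planner.inverse_kinematics(position, orientation): joint angles nearest the present ones, or None.
- bot.sense(): the state.
- vision.snapshot(name): name is "side" or "top"; returns the picture (400x640x3 uint8, red, green, blue); there is no depth.
- vision.calibration(name): a dict with "fx", "fy", "cx", "cy" (pixels), "eye" and "orientation" of the camera in the world. Camera axes: x right, y up, looking along -z (the intrinsics and any distortion apply to the point x, -y, -z); pixel columns grow to the right and rows downward; lengths in m; the calibration is good to about 2 mm. A picture is of the moment at which its call begins. calibration takes no time and is no camera call.
A pose or a line that the arm cannot do raises bot.Unreachable and nothing moves.
- bot.job_done(): hands the job in, once; it reports no verdict.
The state is a dict: "time": time; "joint_pos": joint angles; "joint_vel": joint speeds; "tau": joint torques, N m; "eef_pos": TCP position; "tool_rot": TCP orientation; "contact_force": force on the tool from outside, world axes, zero at the start; "ft_torque": the same for the moment, N m; "finger_gap": finger opening in m.
Only numpy, scipy, OpenCV 4.12 (cv2) and the standard library are available. Lean on these libraries where they do the work, as an engineer would, in place of code of your own. Each camera call takes 0.05 s, during which the arm holds its last target.

## Task

The small white ramekin at the back of the steel condiment station is hemmed in by the pepper mill, the steel shaker and the oil bottle. First stand all three of these on the grey side tray, leaving the ramekin where it is; then take the ramekin out and stand it in the middle of the dark well of the wide-rimmed plate; only then put the mill, the shaker and the bottle back, each on the very spot of the station where it stood at the start. Keep all four upright throughout, and leave the spoon, the steel pot and the stack of saucers alone.

Things in the scene. Friction and masses are not known exactly. Their poses are not given: they have to be found in the camera images.
- mill_center (a point): Pepper mill of dark turned wood, round, 138 mm tall: foot 56 mm in diameter, waist 43 to 47 mm from 38 to 85 mm above its underside, 51 mm at 100 to 108 mm, rounded top with a 20 mm knob. About 0.25 kg (varies). The point is on its axis half-way up, 69 mm above its underside, z up. It starts on one of the station's three spots (which one changes).
- shaker_center (a point): Plain steel shaker, a round can 56 mm in diameter and 120 mm tall with a domed, pierced top (57 mm wide at 96 to 104 mm, narrowing above). About 0.25 kg (varies). The point is on its axis half-way up, 60 mm above its underside, z up. At the start it stands on one of the station's three spots.
- bottle_center (a point): Green glass oil bottle with black cap, round, 56 mm in diameter up to at least 80 mm above its underside, then narrowing to a neck, 150 mm tall in all. About 0.3 kg (varies). The point is on its axis half-way up, 75 mm above its underside, z up. It starts on one of the station's three spots.
- ramekin_center (a point): White ceramic ramekin (open round cup), 62 mm in diameter with nearly straight sides, 34 mm tall, wall 4 mm, 0.11 kg. The point is on its axis half-way up, 17 mm above its underside, z up. It starts in the station with one tall thing on either side and one in front, about 75 mm between centres; free on the side away from the robot.
- station: Fixed low steel tray, 190 mm (its x) by 260 mm (its y), floor 6 mm and rim 12 mm above the table. Origin: centre of its underside; its x points away from the robot. Flat black spots, 66 mm wide, mark the places of mill, shaker and bottle: centres at (x, y) = (40, 75), (-35, 0), (40, -75) mm in its frame, each thing within 5 mm of a spot's middle. The ramekin stands near (40, 0) mm.
- side_tray: Side tray, a fixed empty grey plastic tray 300 mm (its x) by 140 mm (its y), floor 6 mm above the table, rim 12 mm above the table and 4 mm thick. Origin at the centre of its underside, on the table. It lies to the robot's left or right, the plate on the other side. The three tall things fit along its x with 85 mm between centres.
- plate: Fixed dark plate 236 mm in diameter with a flat round black well; the well's floor is 132 mm across and 6 mm above the table, the sloping wide rim rises to 14 mm above the table. Origin at the centre of its underside, on the table, z up.
- spoon_grip (a point): Bystander: a steel spoon with a dark handle lying on the table between robot and station, roughly crosswise. The point is on its handle.
- pot: Bystander: an open steel pot without handles, 90 mm in diameter, 85 mm tall, beyond the station. Origin at the centre of its underside.
- saucers: Bystander: a stack of three black saucers, 116 mm in diameter, 54 mm tall, beyond the station. Origin at the centre of its underside.
There are look-alikes about, which are no part of the job. What is shaped like the part that bears mill_center but orange is not meant. Of the things that look like the part that bears bottle_center, the middle-sized one is meant.

How it is judged:
By the outcome, as a careful person would: the job done as asked, in the order asked, and still so for the second after the job is handed in, with the robot touching nothing.
It also fails if it takes over 147 s, if anything falls off the work surface, if the arm or the gripper's body presses on something with over 40 N, if the wrist force passes 120 N, or if a joint passes its speed limit or range.

## Working session

There is one attempt and no reset: what is moved stays moved. The work goes in short steps, each a Python script; the robot and the scene stay as the last script left them, time stands still between calls to the robot, and variables do not carry over. Pictures are saved under pics/ and viewed, and the job is handed in when it is done.

```bash
ls; mkdir -p pics; python3 - <<'E'
from station import bot, planner, vision
import cv2
for n in("top","side"):
    im=vision.snapshot(n); cv2.imwrite(f"pics/{n}0.png",im[:,:,::-1]); print(vision.calibration(n))
s=bot.sense();print(s)
E
```

```text
pics
{'fx': 481.41038546309966, 'fy': 481.41038546309966, 'cx': 321.9041647925763, 'cy': 198.2685102922951, 'eye': array([ 0.33980793, -0.00133929,  1.12390507]), 'orientation': array([ 0.07360388, -0.06129461, -0.70304857,  0.70466172])}
{'fx': 416.5618928307388, 'fy': 416.5618928307388, 'cx': 323.18175738827193, 'cy': 197.89971097682837, 'eye': array([0.2599526 , 0.55449358, 0.79003153]), 'orientation': array([-0.08720109,  0.34571514,  0.91191209, -0.20320765])}
{'time': 0.1, 'joint_pos': array([ 1.12869532e+00,  2.63478157e-01, -4.88433911e-02,  1.25937174e+00,
        1.77025874e-05,  1.41551072e+00]), 'joint_vel': array([ 0.00025825, -0.00239274,  0.00085476,  0.00138229, -0.00104314,
       -0.00107633]), 'tau': array([ 2.78213833e-03, -6.38576460e+01,  3.85063183e+01,  1.01373557e-02,
       -1.08304585e-04,  3.08345989e-07]), 'eef_pos': array([0.14841798, 0.50335105, 0.22708263]), 'tool_rot': array([ 1.42916645e-01,  9.89734627e-01, -4.26017779e-04, -1.40434414e-04]), 'contact_force': array([-0.41754991,  0.30269123,  0.0404735 ]), 'ft_torque': array([-0.04711929, -0.02543625, -0.06909352]), 'finger_gap': 0.08533117622313993}
```

View pics/top0.png

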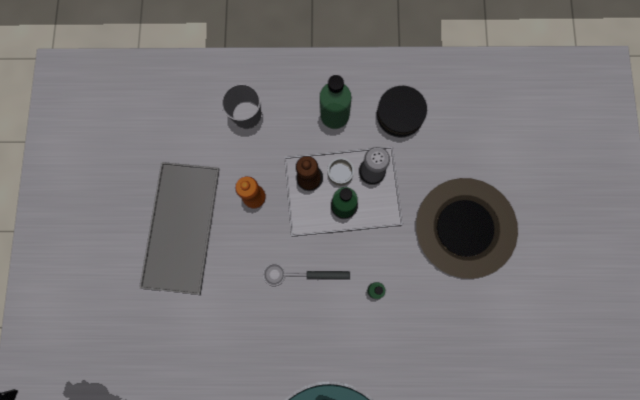

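View pics/side0.png

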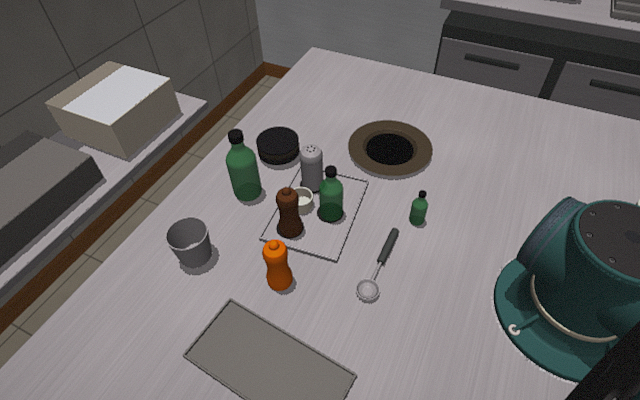

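The top view shows the station at about (343,192), with the mill at (308,175) on the left spot. The shaker at (374,167) is on the right spot, the bottle at (345,202) on the front spot, and the ramekin at (341,172). The grey tray is at (180,228) and the plate at (466,228). The orange mill at (250,192) and the large and small bottles at (335,103) and (376,290) are decoys. I'll zoom in next.

```bash
cat > h.py <<'E'
import numpy as np, cv2
from scipy.spatial.transform import Rotation as R
from station import bot, planner, vision
C={n:vision.calibration(n) for n in("top","side")}
def rays(n,px):
    c=C[n];px=np.atleast_2d(np.asarray(px,float))
    d=np.c_[(px[:,0]-c['cx'])/c['fx'],-(px[:,1]-c['cy'])/c['fy'],-np.ones(len(px))]
    return R.from_quat(c['orientation']).apply(d)
def onplane(n,px,z):
    d=rays(n,px);e=C[n]['eye']
    return (e+d*((z-e[2])/d[:,2])[:,None])
def proj(n,P):
    c=C[n];P=np.atleast_2d(P);q=R.from_quat(c['orientation']).inv().apply(P-c['eye'])
    return np.c_[c['cx']+c['fx']*q[:,0]/-q[:,2],c['cy']-c['fy']*q[:,1]/-q[:,2]]
def snap(n):
    return vision.snapshot(n)[:,:,::-1].copy()
E
python3 - <<'E'
import cv2
t=cv2.imread('pics/top0.png');s=cv2.imread('pics/side0.png')
def crop(i,x,y,w,h,k,f,g=1.6): cv2.imwrite(f,cv2.convertScaleAbs(cv2.resize(i[y:y+h,x:x+w],None,fx=k,fy=k,interpolation=cv2.INTER_NEAREST),alpha=g))
crop(t,275,140,133,100,6,'pics/t_st.png')
crop(t,130,155,100,145,4,'pics/t_tray.png')
crop(t,410,170,115,115,5,'pics/t_pl.png',2.5)
crop(s,250,130,133,133,4.5,'pics/s_st.png')
E
```

```text
(no output)
```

View pics/t_st.png

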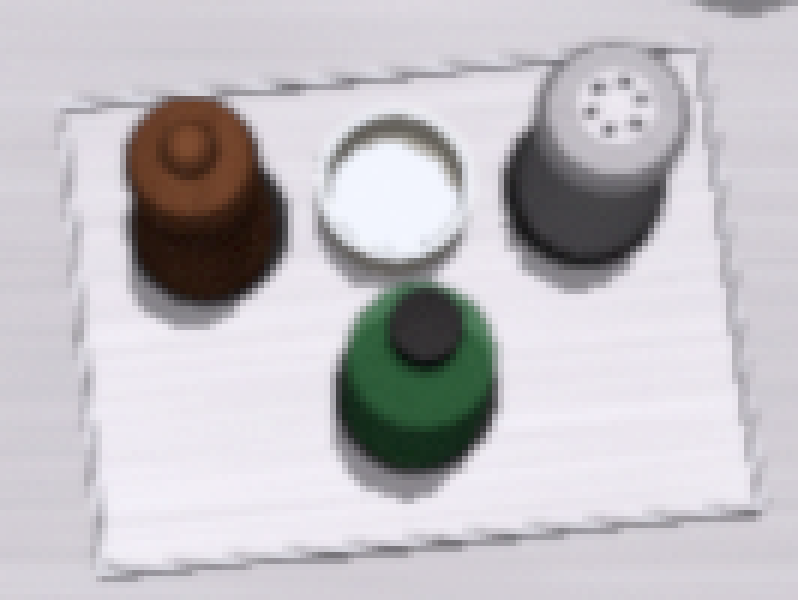

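View pics/t_tray.png

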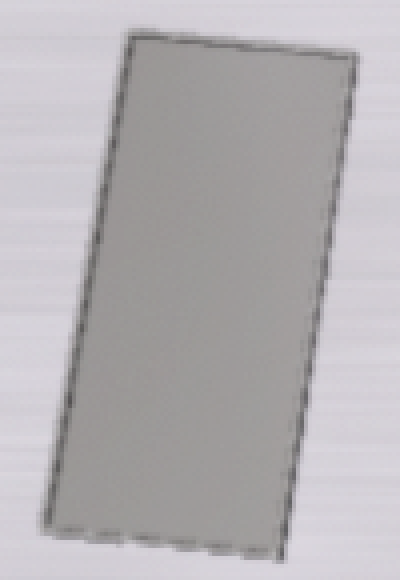

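View pics/t_pl.png

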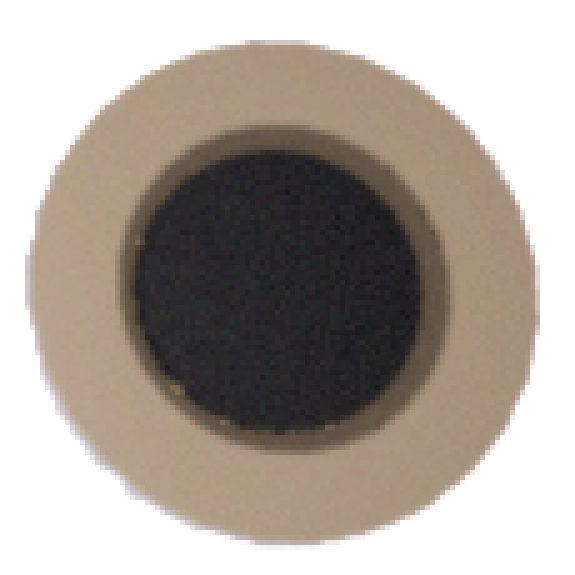

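View pics/s_st.png

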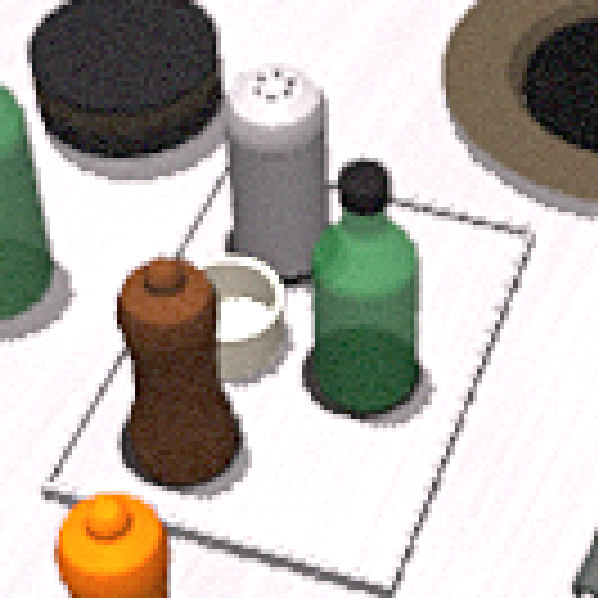

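```bash
python3 - <<'E'
from h import *
np.set_printoptions(precision=4,suppress=True)
T=lambda u,v:(275+u/6-.5,140+v/6-.5)
S=lambda u,v:(250+u/4.5-.5,130+v/4.5-.5)
for nm,t,s,z in[('mill',T(188,147),S(166,271),.006+.134),('bottle',T(427,325),S(364,174),.152),('shaker',T(613,102),S(275,83),.126),('ramk',T(393,192),S(234,303),.040)]:
    print(nm,onplane('top',t,z)[0],onplane('side',s,z)[0])
st=onplane('top',[T(62,108),T(708,50),T(762,515),T(98,578)],.012);print('station',st,st.mean(0))
print('sides',[np.linalg.norm(st[i]-st[(i+1)%4]) for i in range(4)])
ss=onplane('side',[S(238,170),S(533,235),S(393,593),S(43,492)],.012);print(ss,ss.mean(0))
TR=lambda u,v:(130+u/4-.5,155+v/4-.5)
tr=onplane('top',[TR(132,32),TR(357,54),TR(281,560),TR(44,532)],.012);print('tray',tr,tr.mean(0))
print('sides',[np.linalg.norm(tr[i]-tr[(i+1)%4]) for i in range(4)])
def rect(p):
    a=(p[0]+p[1]-p[2]-p[3]);b=(p[0]+p[3]-p[1]-p[2]);return np.degrees([np.arctan2(a[1],a[0]),np.arctan2(-b[0],b[1])])
print(rect(st),rect(tr))
t=cv2.imread('pics/top0.png');s=cv2.imread('pics/side0.png')
for n,im,roi in(('top',t,(405,170,125,115)),('side',s,(335,115,110,65))):
    x,y,w,h=roi;g=cv2.cvtColor(im[y:y+h,x:x+w],cv2.COLOR_BGR2HSV)
    c=im[y:y+h,x:x+w].max(2)
    for nm,th,z in(('outer',110,.014),('well',38,.006)):
        m=(c<th).astype(np.uint8)
        cs,_=cv2.findContours(m,cv2.RETR_EXTERNAL,cv2.CHAIN_APPROX_NONE);k=max(cs,key=cv2.contourArea)
        P=onplane(n,k[:,0]+[x,y],z)[:,:2]
        (cx,cy),r=cv2.minEnclosingCircle(P.astype(np.float32));
        A=np.c_[2*P,np.ones(len(P))];q=np.linalg.lstsq(A,(P**2).sum(1),rcond=None)[0]
        print(n,nm,(cx,cy),r,q[:2],np.sqrt(q[2]+q[0]**2+q[1]**2))
# orange mill, bystanders
for nm,px,z in(('orange top',(246,185),.138),('bigbottle cap',(335.5,83),.22),('smallbot',(378,290),.07)):
    print(nm,onplane('top',px,z)[0])
print('orange side',onplane('side',(274,244),.138))
E
```

```text
mill [0.6038 0.0505 0.14  ] [0.6026 0.0474 0.14  ]
bottle [ 0.5375 -0.0329  0.152 ] [ 0.5395 -0.0401  0.152 ]
shaker [ 0.6241 -0.1005  0.126 ] [ 0.6232 -0.1076  0.126 ]
ramk [ 0.6127 -0.0237  0.04  ] [ 0.6105 -0.0253  0.04  ]
station [[ 0.6543  0.1077  0.012 ]
 [ 0.678  -0.1501  0.012 ]
 [ 0.491  -0.1665  0.012 ]
 [ 0.4661  0.0903  0.012 ]] [ 0.5723 -0.0296  0.012 ]
sides [np.float64(0.2589304850713202), np.float64(0.187731224108858), np.float64(0.25798556617061613), np.float64(0.18904172414283557)]
[[ 0.6707 -0.1426  0.012 ]
 [ 0.4913 -0.1652  0.012 ]
 [ 0.4644  0.0901  0.012 ]
 [ 0.6526  0.1097  0.012 ]] [ 0.5698 -0.027   0.012 ]
tray [[0.6421 0.4017 0.012 ]
 [0.6284 0.2655 0.012 ]
 [0.3317 0.2956 0.012 ]
 [0.3469 0.4325 0.012 ]] [0.4873 0.3488 0.012 ]
sides [np.float64(0.13689881463410858), np.float64(0.2982303306653059), np.float64(0.13769339432179648), np.float64(0.29685168574679)]
[5.1496 5.4066] [-5.8693 -6.0257]
top outer (0.48580440878868103, -0.31402507424354553) 0.1200176253914833 [ 0.4863 -0.3142] 0.11767537985020986
top well (0.4875694215297699, -0.31465432047843933) 0.07023024559020996 [ 0.4873 -0.3152] 0.06747786197293118
side outer (0.4838760495185852, -0.3121181130409241) 0.12383347004652023 [ 0.4847 -0.3117] 0.1191532311234518
side well (0.4862511456012726, -0.31615087389945984) 0.06741362065076828 [ 0.4864 -0.3168] 0.06465780795828183
orange top [0.5588 0.1761 0.138 ]
bigbottle cap [ 0.75   -0.0115  0.22  ]
smallbot [ 0.3432 -0.1037  0.07  ]
orange side [[0.5565 0.1802 0.138 ]]
```

```bash
cat > ov.py <<'E'
from h import *
def overlay(n,im,x,y,w,h,k,f,circ):
    o=cv2.convertScaleAbs(cv2.resize(im[y:y+h,x:x+w],None,fx=k,fy=k,interpolation=cv2.INTER_NEAREST),alpha=1.6)
    a=np.linspace(0,2*np.pi,60)
    for (cx,cy,r,z,col) in circ:
        p=proj(n,np.c_[cx+r*np.cos(a),cy+r*np.sin(a),0*a+z]);p=((p-[x,y]+.5)*k).astype(np.int32)
        cv2.polylines(o,[p],True,col,1)
    cv2.imwrite(f,o)
E
python3 - <<'E'
from ov import *
t=cv2.imread('pics/top0.png');s=cv2.imread('pics/side0.png')
Y=(0,255,255);M=(255,0,255)
c=[(.604,.050,.028,.006,Y),(.604,.050,.0255,.110,Y),(.604,.05,.010,.140,Y),
(.5375,-.0335,.028,.006,M),(.5375,-.0335,.028,.086,M),(.5375,-.0335,.0125,.156,M),
(.622,-.1015,.028,.006,Y),(.622,-.1015,.0285,.106,Y),(.622,-.1015,.012,.126,Y),
(.6115,-.0245,.031,.006,M),(.6115,-.0245,.031,.040,M)]
overlay('top',t,275,140,133,100,6,'pics/ot.png',c)
overlay('side',s,250,130,133,133,4.5,'pics/os.png',c)
E
```

```text
(no output)
```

View pics/ot.png

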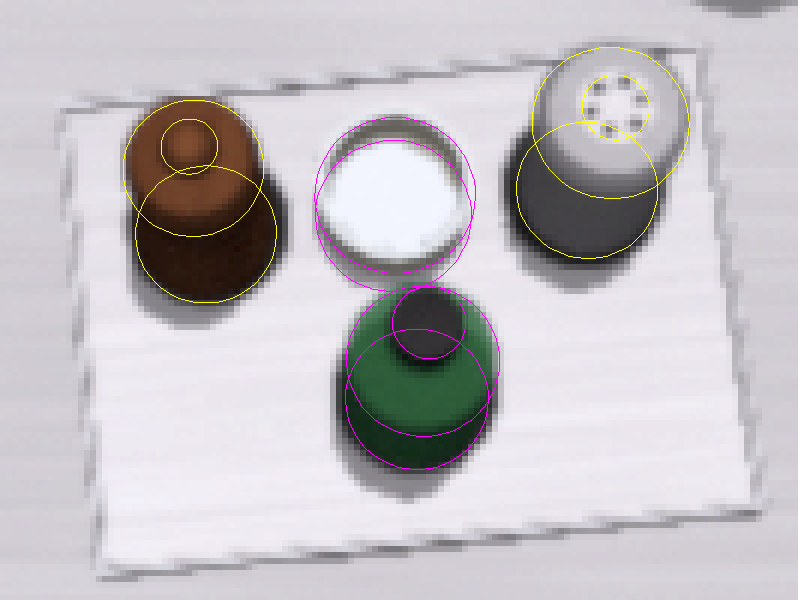

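View pics/os.png

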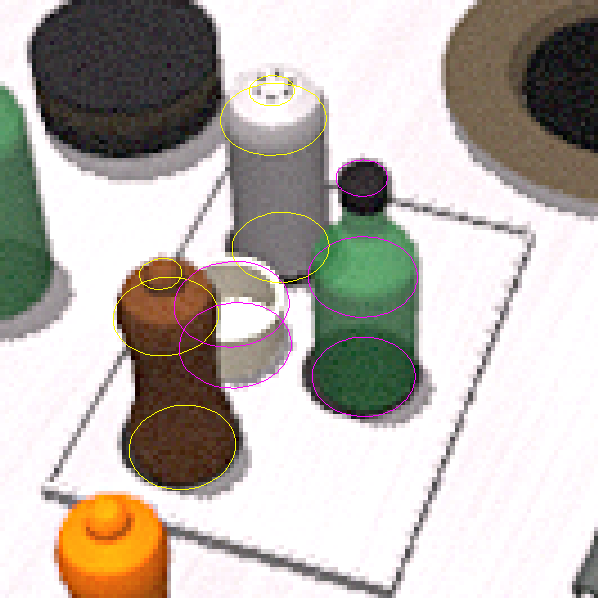

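The overlays fit both views to about 2 mm: mill (.604,.050), bottle (.5375,-.0335), shaker (.6215,-.1025) and ramekin (.613,-.0245). The tray centre is (.487,.349) with yaw -5.9°, and the plate is at (.487,-.315). Next I'll check IK along the route, then move the bottle.

```bash
cat > m.py <<'E'
from h import *
def q(deg):
    a=np.radians(deg)/2;return np.array([-np.sin(a),np.cos(a),0,0])
SY=5.2;TY=-5.9;ZT=.31
u=np.array([np.cos(np.radians(TY)),np.sin(np.radians(TY))])
tc=np.array([.4875,.3488])
ST={'bottle':np.array([.5375,-.0335]),'mill':np.array([.604,.050]),'shaker':np.array([.6215,-.1025]),'ramekin':np.array([.613,-.0245])}
TR={'bottle':tc-.085*u,'mill':tc+.085*u,'shaker':tc}
Z={'bottle':.141,'mill':.106,'shaker':.098,'ramekin':.024}
PL=np.array([.4868,-.3150])
def go(xy,z,yaw=None,v=.3):
    bot.servo_line(np.r_[xy,z],None if yaw is None else q(yaw),v)
def st(tag=''):
    s=bot.sense();print(tag,round(s['time'],2),'tcp',s['eef_pos'].round(4),'F',s['contact_force'].round(1),'gap',round(s['finger_gap'],4),flush=True);return s
def pick(xy,z,yaw,zt=ZT,f=40):
    go(xy,zt,yaw); go(xy,z+.05,v=.3); go(xy,z,v=.1); st('at'); bot.grasp(f); st('gr'); go(xy,z+.02,v=.1); st('lift'); go(xy,zt,v=.3)
def place(xy,z,yaw,zt=ZT):
    go(xy,zt,yaw); go(xy,z+.03,v=.25); go(xy,z+.0007,v=.06); st('down'); bot.open_jaws(); st('open'); go(xy,z+.05,v=.15); go(xy,zt,v=.35)
E
python3 - <<'E'
from m import *
for k in ST:
    for xy,y in((ST[k],SY),(TR.get(k,PL),TY)):
        for z in(Z[k],ZT):
            j=planner.inverse_kinematics(np.r_[xy,z],q(y)); print(k,z,None if j is None else np.round(j,2))
E
```

```text
bottle 0.141 [-0.21  0.33 -0.2   1.05  0.   -0.3 ]
bottle 0.31 [-0.21  0.28  0.2   1.49  0.   -0.3 ]
bottle 0.141 [ 0.57  0.33 -0.2   1.05  0.    0.68]
bottle 0.31 [0.57 0.28 0.2  1.49 0.   0.68]
mill 0.106 [-0.05  0.46 -0.08  1.03  0.   -0.14]
mill 0.31 [-0.05  0.41  0.39  1.56  0.   -0.14]
mill 0.106 [0.41 0.56 0.1  1.11 0.   0.52]
mill 0.31 [0.41 0.53 0.61 1.65 0.   0.52]
shaker 0.098 [-0.29  0.5  -0.03  1.04  0.   -0.38]
shaker 0.31 [-0.29  0.46  0.47  1.59  0.   -0.38]
shaker 0.098 [ 0.49  0.45 -0.11  1.    0.    0.59]
shaker 0.31 [0.49 0.39 0.37 1.55 0.   0.59]
ramekin 0.024 [-0.17  0.54 -0.19  0.85  0.   -0.26]
ramekin 0.31 [-0.17  0.42  0.42  1.56  0.   -0.26]
ramekin 0.024 [-0.71  0.49 -0.28  0.8   0.   -0.61]
ramekin 0.31 [-0.71  0.36  0.31  1.53  0.   -0.61]
```

```bash
python3 - <<'E'
from m import *
p=bot.sense()['eef_pos']; go(p[:2],ZT,v=.3)
pick(ST['bottle'],Z['bottle'],SY)
st('up')
cv2.imwrite('pics/side1.png',snap('side'))
E
```

```text
at 4.08 tcp [ 0.5381 -0.0336  0.142 ] F [ 0.1  0.3 -0.4] gap 0.085
gr 4.67 tcp [ 0.5378 -0.0336  0.1414] F [-0.9 -0.7  6. ] gap 0.0243
lift 5.03 tcp [ 0.5376 -0.0335  0.1609] F [-0.4 -0.7 -3.2] gap 0.0242
up 5.67 tcp [ 0.5374 -0.0335  0.3087] F [-1.1  0.4 -3.1] gap 0.0244
```

View pics/side1.png

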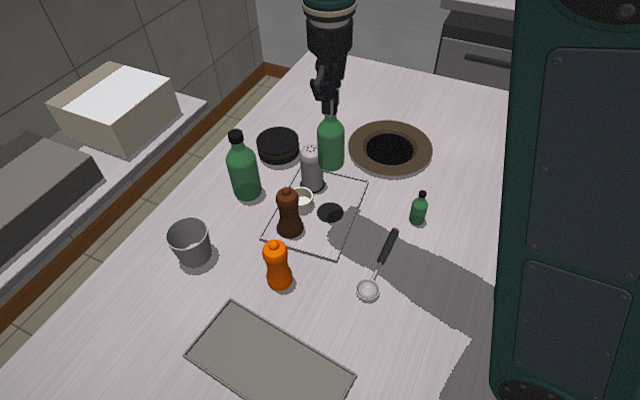

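The bottle hangs upright at (331,140), gripped by its cap. The bare black spot shows at (330,212), and the other things are unmoved. I'll place the bottle, then move the mill.

```bash
python3 - <<'E'
from m import *
place(TR['bottle'],Z['bottle'],TY)
pick(ST['mill'],Z['mill'],SY)
st('up')
cv2.imwrite('pics/side2.png',snap('side'))
cv2.imwrite('pics/top2.png',snap('top'))
E
```

```text
down 8.6 tcp [0.4029 0.3575 0.1415] F [-0.3 -1.2  0.6] gap 0.0239
open 9.22 tcp [0.4029 0.3575 0.1417] F [ 1.3 -0.1  0.2] gap 0.0849
at 12.88 tcp [0.6045 0.05   0.1069] F [0.1 0.6 0.1] gap 0.0855
gr 13.34 tcp [0.6047 0.0499 0.1071] F [-0.5 -0.4  9. ] gap 0.0475
lift 13.69 tcp [0.6042 0.05   0.1261] F [-0.2 -0.  -2.8] gap 0.0473
up 14.46 tcp [0.6038 0.05   0.3082] F [ 0.4 -0.2 -2.6] gap 0.0473
```

View pics/side2.png

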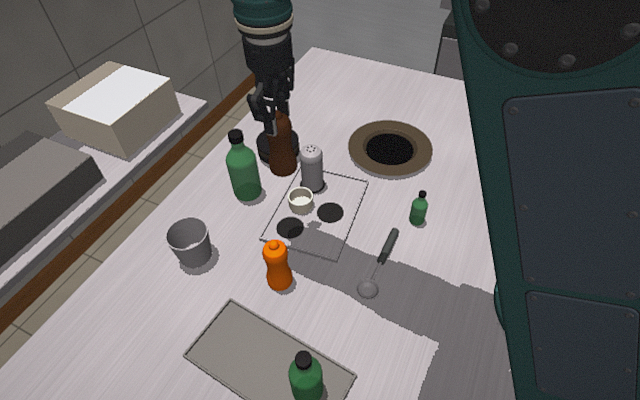

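View pics/top2.png

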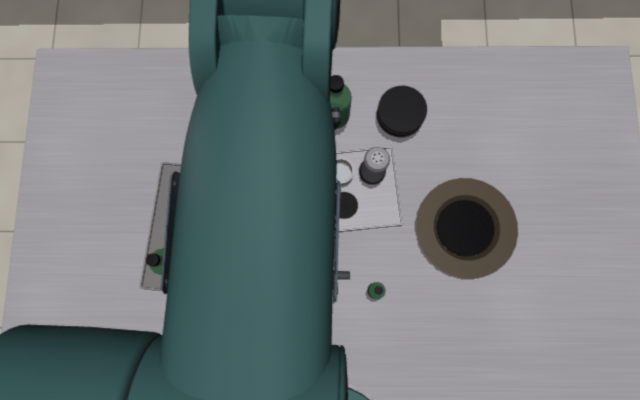

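```bash
python3 - <<'E'
from h import *
s=cv2.imread('pics/side2.png')
cv2.imwrite('pics/z2.png',cv2.convertScaleAbs(cv2.resize(s[60:190,215:345],None,fx=4.5,fy=4.5,interpolation=cv2.INTER_CUBIC),alpha=2))
# base expected bottom
a=np.linspace(0,2*np.pi,40)
p=proj('side',np.c_[.604+.028*np.cos(a),.05+.028*np.sin(a),0*a+.208]);print(p.min(0),p.max(0))
E
```

```text
[268.33859601 157.86034461] [296.16542638 177.27019548]
```

View pics/z2.png

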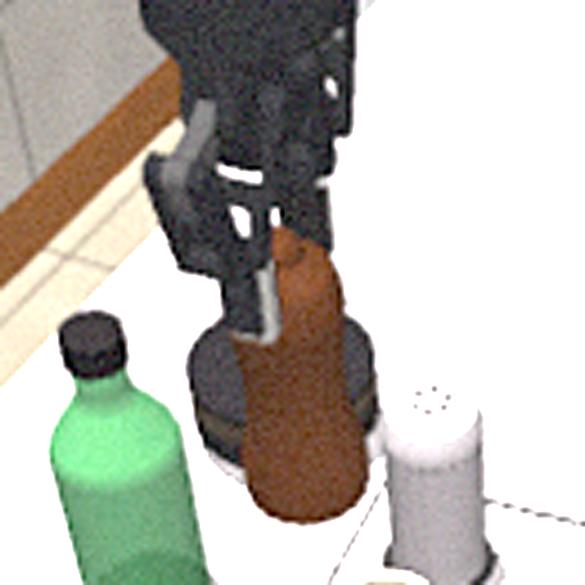

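```bash
python3 - <<'E'
from h import *
print([((p-[215,60])*4.5).round() for p in proj('side',[[.604,.05,.208],[.604,.05,.342]])])
E
```

```text
[array([303., 483.]), array([271., 238.])]
```

```bash
python3 - <<'E'
from ov import *
s=cv2.imread('pics/side2.png');Y=(0,255,255)
overlay('side',s,215,60,130,130,4.5,'pics/o2.png',[(.604,.05,.028,.208,Y),(.604,.05,.0225,.26,(255,0,255)),(.604,.05,.0255,.312,Y),(.604,.05,.01,.342,Y)])
E
```

```text
(no output)
```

View pics/o2.png

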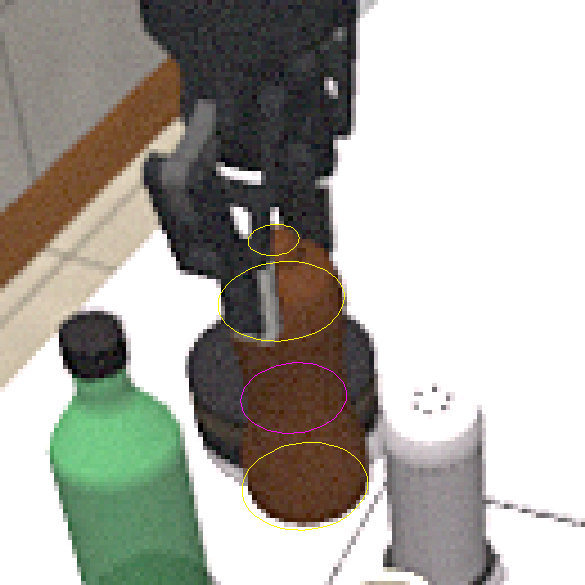

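The overlay matches the mill's outline: upright, with its base at (283,176). The dark spot at (290,227) is free. I'll place the mill, then move the shaker.

```bash
python3 - <<'E'
from m import *
place(TR['mill'],Z['mill'],TY)
pick(ST['shaker'],Z['shaker'],SY)
cv2.imwrite('pics/side3.png',snap('side'))
place(TR['shaker'],Z['shaker'],TY)
go([.45,.1],ZT,0)
st()
cv2.imwrite('pics/side4.png',snap('side'))
E
```

```text
down 17.18 tcp [0.5722 0.3395 0.1069] F [-1.2 -5.1  8.7] gap 0.0475
open 17.64 tcp [0.572  0.3401 0.1065] F [-0.2  0.2  0.3] gap 0.0856
at 21.77 tcp [ 0.622  -0.1027  0.0989] F [ 0.6  0.3 -0.1] gap 0.0857
gr 22.18 tcp [ 0.6221 -0.1028  0.0991] F [-0.5 -0.4  7.7] gap 0.0541
lift 22.53 tcp [ 0.6218 -0.1026  0.1182] F [-0.1  0.6 -1.6] gap 0.0539
down 26.61 tcp [0.4878 0.3486 0.0991] F [-1.9 -3.6 11.2] gap 0.0541
open 27.02 tcp [0.4874 0.3488 0.0985] F [ 0.3  0.3 -0.3] gap 0.0851
 29.11 tcp [0.4499 0.1006 0.3094] F [-0.2  0.2 -1. ] gap 0.0856
```

View pics/side3.png

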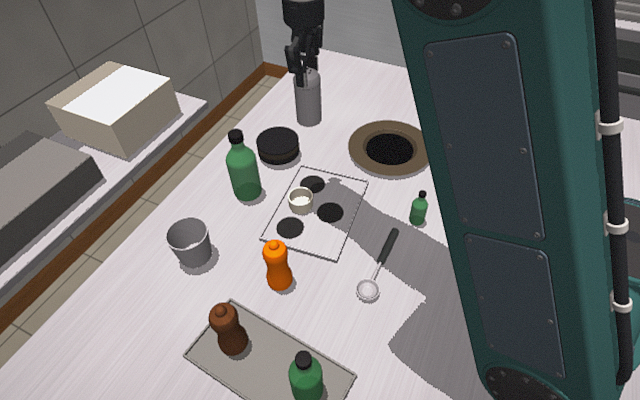

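View pics/side4.png

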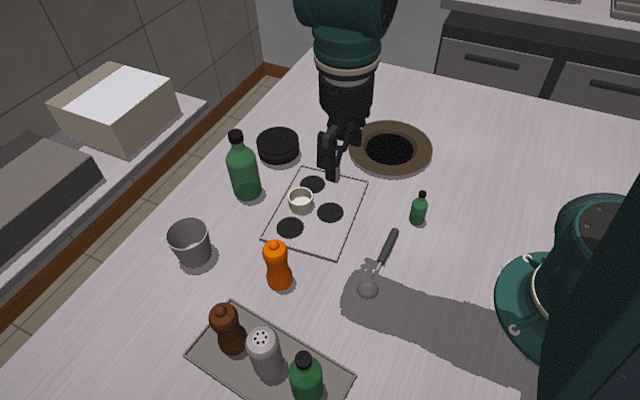

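All three stand upright on the tray, with the mill at (227,330), the shaker at (264,353) and the bottle at (305,378). The spots and the ramekin (301,200) are clear to see, so I'll re-measure them and lift the arm aside for a top view.

```bash
python3 - <<'E'
from m import *
go([.45,.33],ZT,TY,v=.35)
t=snap('top');s=snap('side');cv2.imwrite('pics/top5.png',t);cv2.imwrite('pics/side5.png',s)
for n,im,roi in(('top',t,(290,150,110,80)),('side',s,(265,168,100,85))):
    x,y,w,h=roi;c=im[y:y+h,x:x+w].max(2)
    m=(c<50).astype(np.uint8)
    cs,_=cv2.findContours(m,cv2.RETR_EXTERNAL,cv2.CHAIN_APPROX_NONE)
    for k in cs:
        if cv2.contourArea(k)<60: continue
        P=onplane(n,k[:,0]+[x,y],.006)[:,:2]
        A=np.c_[2*P,np.ones(len(P))];q_=np.linalg.lstsq(A,(P**2).sum(1),rcond=None)[0]
        print(n,q_[:2].round(4),np.sqrt(q_[2]+q_[0]**2+q_[1]**2).round(4))
cv2.imwrite('pics/z5.png',cv2.convertScaleAbs(cv2.resize(t[140:240,275:408],None,fx=6,fy=6,interpolation=cv2.INTER_NEAREST),alpha=1.6))
from ov import overlay
M=(255,0,255)
overlay('top',t,275,140,133,100,6,'pics/z5.png',[(.613,-.0245,.031,.040,M)])
overlay('side',s,250,130,133,133,4.5,'pics/zs5.png',[(.613,-.0245,.031,.006,M),(.613,-.0245,.031,.040,M)])
E
```

```text
top [ 0.5404 -0.0331] 0.0294
top [0.6076 0.0494] 0.0294
top [ 0.6227 -0.0999] 0.0296
side [ 0.5401 -0.0356] 0.0297
side [0.6267 0.0227] 0.0755
side [ 0.6214 -0.1056] 0.0272
side [ 0.7593 -0.0868] 0.0662
```

View pics/z5.png

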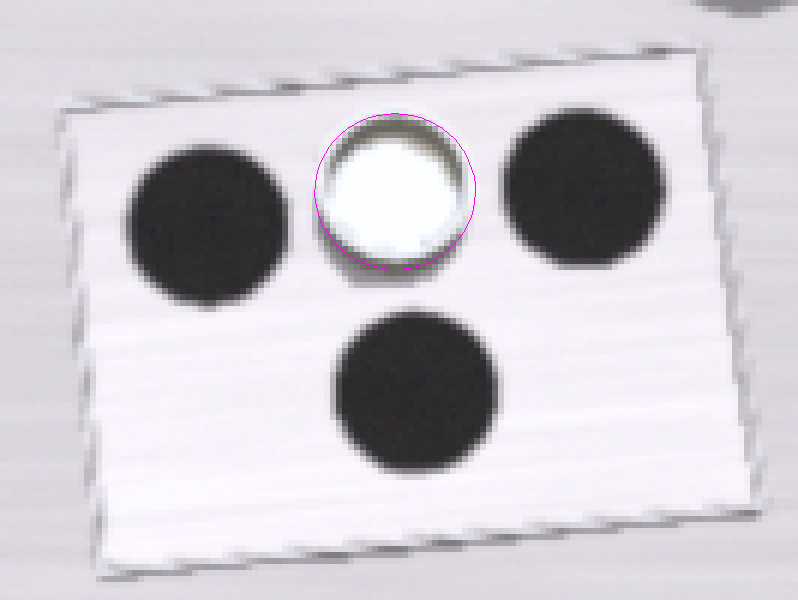

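View pics/zs5.png

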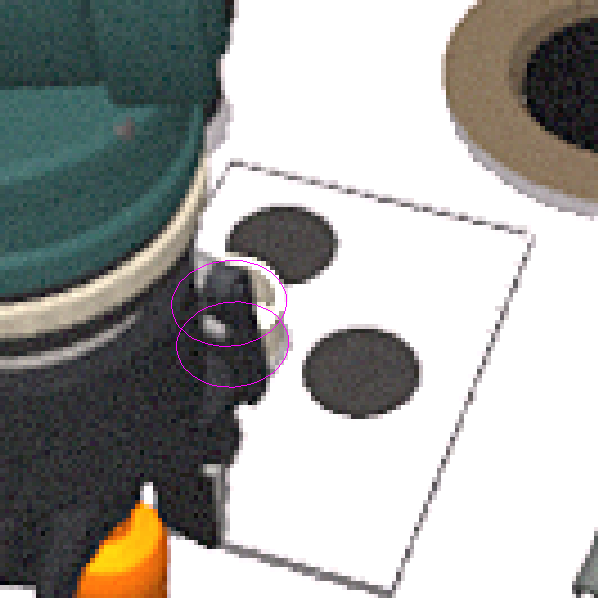

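Spots from the top view are front (.540,-.033), left (.608,.049) and right (.623,-.100). The ramekin is still in place, and its rim circle fits within 1 mm. Now I'll pick the ramekin.

```bash
python3 - <<'E'
from m import *
xy=np.array([.613,-.0239])
go(xy,.2,SY,v=.35); go(xy,.07,v=.25); go(xy,.024,v=.08); st('at'); bot.grasp(35); st('gr'); go(xy,.05,v=.1); st('lift'); go(xy,.12,v=.25)
cv2.imwrite('pics/side6.png',snap('side'))
E
```

```text
at 32.77 tcp [ 0.6133 -0.0239  0.0244] F [0.6 0.6 0.4] gap 0.0856
gr 33.16 tcp [ 0.6135 -0.024   0.025 ] F [-1.8 -0.2  8.6] gap 0.0591
lift 33.57 tcp [ 0.6132 -0.0239  0.0501] F [-0.4 -0.  -1.2] gap 0.0588
```

View pics/side6.png

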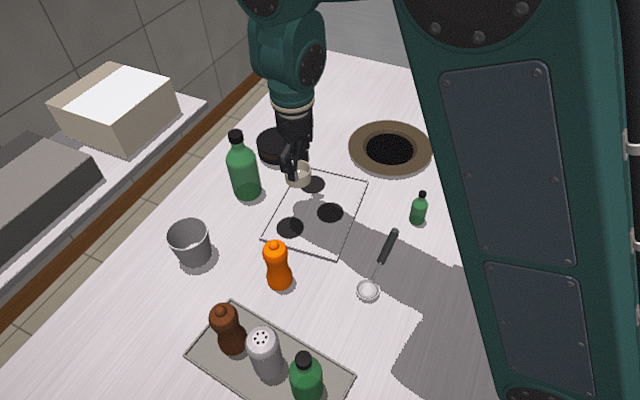

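```bash
python3 - <<'E'
from m import *
xy=np.array([.4870,-.3150])
go([.613,-.024],.15,v=.3); go(xy,.15,-5,v=.3); go(xy,.06,v=.25); go(xy,.0258,v=.05); st('down'); bot.open_jaws(); st('open'); go(xy,.08,v=.1); go(xy,ZT,v=.3); go([.45,-.05],ZT,0,v=.35)
cv2.imwrite('pics/side7.png',snap('side'));t=snap('top')
cv2.imwrite('pics/top7.png',t)
cv2.imwrite('pics/z7.png',cv2.convertScaleAbs(cv2.resize(t[170:285,410:525],None,fx=5,fy=5,interpolation=cv2.INTER_NEAREST),alpha=1.3))
E
```

```text
down 36.85 tcp [ 0.487  -0.315   0.0257] F [-0.3  0.2 -1.2] gap 0.0588
open 37.23 tcp [ 0.487  -0.315   0.0259] F [0.9 0.2 0.4] gap 0.0853
```

View pics/z7.png

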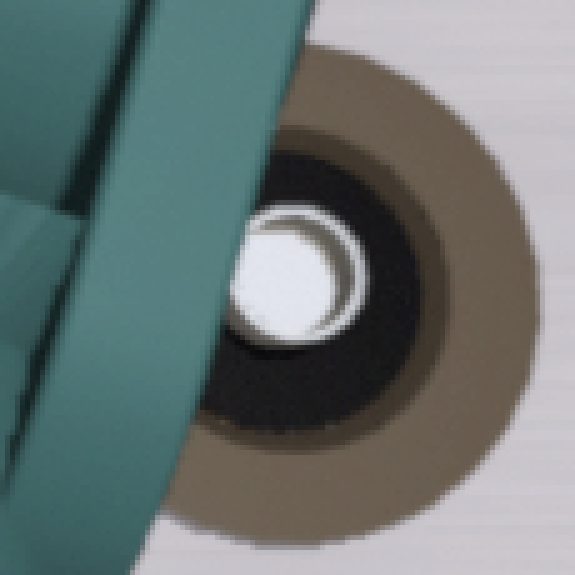

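View pics/side7.png

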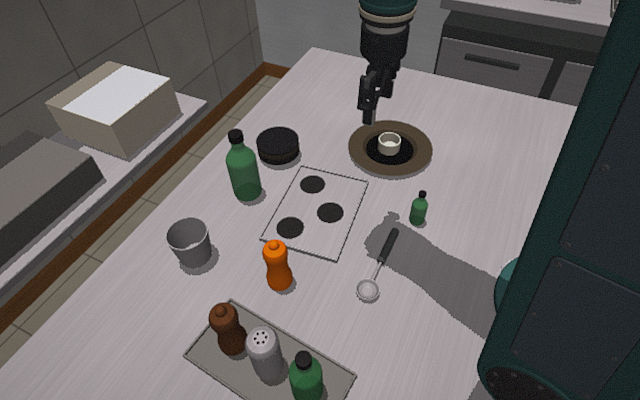

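The ramekin stands in the well at (389,143) in the side view, but the arm hides part of it from above. I'll check its centring with the arm over the tray, before putting anything back.

```bash
python3 - <<'E'
from m import *
go(TR['mill'],ZT,TY,v=.35)
t=snap('top');s=snap('side');cv2.imwrite('pics/top8.png',t)
from ov import overlay
M=(255,0,255);Y=(0,255,255)
c=[(.487,-.315,.031,.040,M),(.487,-.315,.066,.006,Y),(.487,-.315,.118,.014,Y)]
overlay('top',t,410,170,115,115,5,'pics/z8.png',c)
def fit(n,im,roi,cond,z):
    x,y,w,h=roi;m=cond(im[y:y+h,x:x+w]).astype(np.uint8)
    cs,_=cv2.findContours(m,cv2.RETR_EXTERNAL,cv2.CHAIN_APPROX_NONE);k=max(cs,key=cv2.contourArea)
    P=onplane(n,k[:,0]+[x,y],z)[:,:2];A=np.c_[2*P,np.ones(len(P))];q_=np.linalg.lstsq(A,(P**2).sum(1),rcond=None)[0]
    print(n,q_[:2].round(4),np.sqrt(q_[2]+q_[0]**2+q_[1]**2).round(4))
fit('top',t,(435,195,65,65),lambda i:i.min(2)>110,.04)
fit('top',t,(405,170,125,115),lambda i:(i.max(2)<38)|((i.min(2)>110)&(cv2.GaussianBlur(i,(0,0),1)[:,:,0]<0)),.006)
fit('side',s,(370,125,40,35),lambda i:i.min(2)>80,.04)
print(bot.sense()['time'])
E
```

```text
top [ 0.4897 -0.3136] 0.0298
top [ 0.487  -0.3149] 0.0662
side [ 0.4844 -0.3021] 0.0394
41.3167
```

View pics/z8.png

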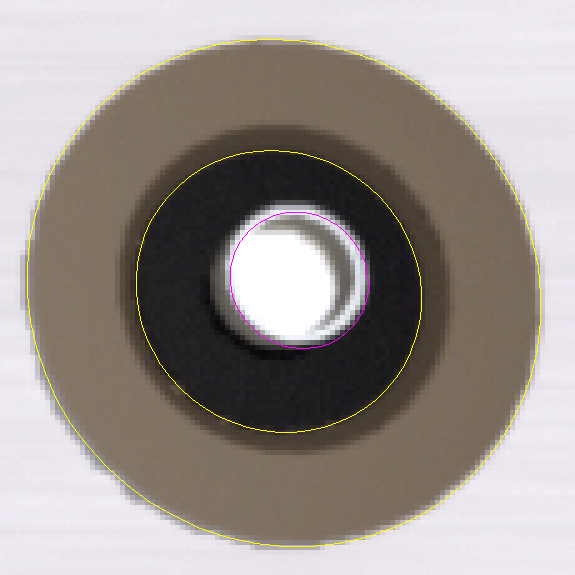

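The well is centred at (.487,-.315) and the ramekin at about (.489,-.314), so it is 2–3 mm off centre, which is acceptable. Now I'll return the three tall things.

```bash
python3 - <<'E'
from m import *
BK={'mill':np.array([.6055,.0498]),'shaker':np.array([.622,-.1015]),'bottle':np.array([.5388,-.0333])}
for k in('mill','shaker','bottle'):
    print(k);pick(TR[k],Z[k],TY); place(BK[k],Z[k],SY)
    if k=='mill': cv2.imwrite('pics/side9.png',snap('side'))
go([.42,.35],ZT,TY,v=.35)
st()
t=snap('top');cv2.imwrite('pics/top10.png',t);s=snap('side');cv2.imwrite('pics/side10.png',s)
from ov import overlay
Y=(0,255,255);M=(255,0,255)
c=[(.604,.050,.028,.006,Y),(.604,.050,.0255,.110,Y),(.604,.05,.010,.140,Y),
(.5375,-.0335,.028,.006,M),(.5375,-.0335,.028,.086,M),(.5375,-.0335,.0125,.156,M),
(.622,-.1015,.028,.006,Y),(.622,-.1015,.0285,.106,Y),(.622,-.1015,.012,.126,Y)]
overlay('top',t,275,140,133,100,6,'pics/z10.png',c)
E
```

```text
mill
at 42.89 tcp [0.5725 0.3403 0.107 ] F [-0.4  0.6 -0. ] gap 0.0856
gr 43.36 tcp [0.5726 0.3402 0.1072] F [-0.7 -2.   8.1] gap 0.0473
lift 43.71 tcp [0.5723 0.3402 0.1261] F [-0.1 -0.5 -2.7] gap 0.0474
down 47.1 tcp [0.6059 0.0493 0.107 ] F [-0.9 -3.   8.3] gap 0.0471
open 47.57 tcp [0.6054 0.0498 0.1065] F [-0.2 -0.1  0.5] gap 0.0857
shaker
at 51.26 tcp [0.488  0.349  0.0989] F [-1.   1.1 -0.1] gap 0.0856
gr 51.67 tcp [0.4881 0.3489 0.0991] F [-1.1 -1.9  8.6] gap 0.0541
lift 52.02 tcp [0.4878 0.349  0.1182] F [-0.1 -0.4 -2.4] gap 0.0537
down 56.05 tcp [ 0.6223 -0.1017  0.099 ] F [-1.7  0.1  9.5] gap 0.0539
open 56.47 tcp [ 0.6219 -0.1015  0.0985] F [ 0.1 -0.2 -0.8] gap 0.0853
bottle
at 60.63 tcp [0.4034 0.3578 0.142 ] F [ 0.5 -0.3 -0.1] gap 0.0853
gr 61.23 tcp [0.4031 0.3576 0.1413] F [-1.2  0.2  6.5] gap 0.0244
lift 61.58 tcp [0.4031 0.3576 0.1609] F [-0.5 -0.1 -2.8] gap 0.0244
down 65.11 tcp [ 0.5387 -0.0334  0.1414] F [-0.5  0.1  0.2] gap 0.0242
open 65.72 tcp [ 0.5388 -0.0333  0.1417] F [ 1.   0.4 -0.4] gap 0.0853
 67.99 tcp [0.4201 0.3491 0.3096] F [-0.2  0.4 -0. ] gap 0.0854
```

View pics/z10.png

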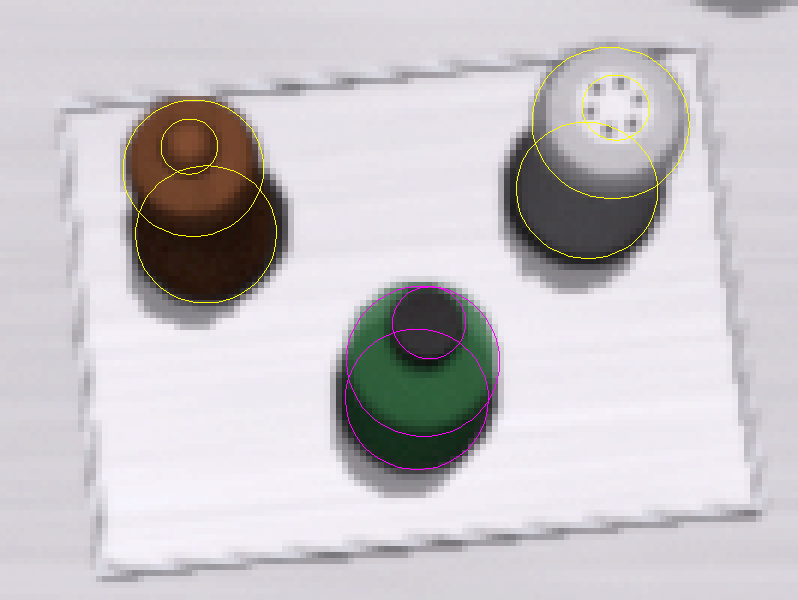

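View pics/side10.png

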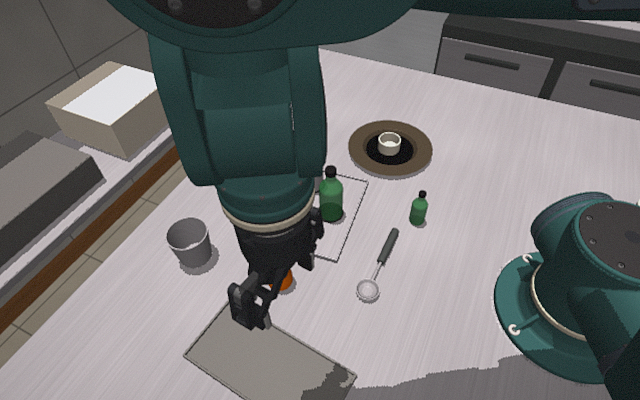

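View pics/top10.png

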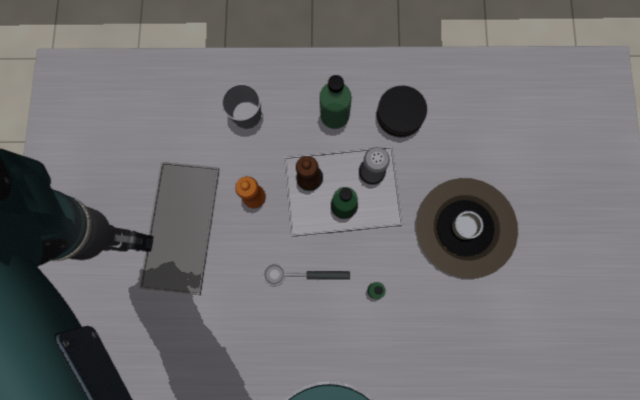

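The mill (308,175), bottle (345,202) and shaker (374,167) are back where they started and upright. The ramekin is in the well at (467,225), the tray is empty, and the bystanders are unmoved. The gripper touches nothing, so I'll hand the job in.

```bash
python3 - <<'E'
from m import *
bot.hold(.5); st(); print(bot.job_done())
E
```

```text
68.59 tcp [0.42 0.35 0.31] F [-0.4 -0.1 -0.6] gap 0.0855
the job is handed in; nothing more can be done
None
```

I moved the bottle, mill and shaker to the side tray, set the ramekin in the plate's well, then put the mill, shaker and bottle back on their own spots. The job was handed in at 68.6 s of the 147 s allowed.

- **Tall things:** The last top view shows all three upright, within about 1–2 mm of where they started. I aimed each one halfway between its starting position and the middle of its spot.
- **Ramekin:** It stands upright in the well, about 2–3 mm off the centre. I left it there.
- **Other things:** The spoon, pot, saucers and look-alikes appear unmoved in the last top view, and the tray is empty. The gripper is clear of everything, and the highest wrist force I read was about 12 N.
- **Disagreements:** At the start the two cameras differed by up to 7 mm on the tops of the shaker and bottle. I trusted the top view, which agreed with the station's layout. A side-view fit of the ramekin in the plate was poor (39 mm radius against a true 31 mm), so I ignored it. In the last side view the arm hid the mill and shaker, so the final check of those two rests on the top view alone.

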